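# Set up a sine plate with a drilling template

## Task

Set up the sine plate for angle drilling. First, with the plate still down flat, hang the drilling template on the plate's two pins so that it lies flush, and swing the clamp arm down onto it. Then tip the plate up until it stands by itself, stack every setting block that is on the bench squarely on the bright landing strip of the base, one on top of another in any order, and bring the plate back down so that its roller rests on the stack; leave the loupe and the oil bottle alone.

Things in the scene. Friction and masses are not known exactly. Their poses are not given: they have to be found in the camera images.
- sine_base: dark steel base of the sine plate, fixed to the bench, 150 x 235 x 12 mm; origin on the bench directly under the hinge axis, which is 22 mm above the bench. x runs along the hinge axis, -y from the hinge to the free (handle) end, z up; reaches from y = +30 to -205 mm. The plate on it is 126 mm wide (x), 14 mm thick, from y = +10 to -170 mm; its top is 44 mm above the bench when flat
- sine_plate (a joint): tilt of the aluminium plate, rad: 0 flat, grows as the handle end lifts, stop at 1.6. Damped, stiff hinge: beyond about 1.35 it stays put, below it sinks slowly (under 0.6 rad/s) until flat or its roller rests on something. Lifting takes 4 to 8 N at the handle. With blocks of total height H under the roller, sin(tilt) = H / 160 mm. The plate's frame: origin on the hinge axis, axes as the base's when flat
- handle (a point): centre of the plate's handle, a round steel bar 12 mm thick along the base's x, 84 mm free between its two legs, with a free gap of 39 mm to the plate's edge. It moves on an arc about the hinge axis: at y = -215 mm, z = +15 mm in the plate's frame
- seat (a point): point on the plate's top face midway between its two pins, at y = -97 mm, z = +22 mm in the plate's frame; axes are the plate's, z its outward normal. The pins stand at x = +50 and -50 mm from it, 10 mm thick, 16 mm high, with tapered tips (last 4 mm)
- roller: steel roller (it can turn) under the plate's free end, 20 mm thick, 120 mm long along x; origin on its axis, which lies at y = -160 mm, z = 0 in the plate's frame; its lowest line touches the base's top at tilt 0
- clamp_arm (a joint): clamp arm on the plate's top near the hinge, rad relative to the plate: 0 is down, pointing to the free end, parallel to the plate (its rubber foot then touches the top of a seated template); 1.57 stands upright. Stiff hinge (0.22 N m), stays where it is left; needs 4 to 6 N at its tip. A steel bar 14 mm wide (x), 12 mm thick, ending 64 mm from its pivot
- clamp_tip (a point): middle of the clamp arm's bar, 54 mm from its pivot, over the rubber foot (12 mm below when closed); a good place to pinch the 14 mm width or to push; moves on a 54 mm arc about clamp_pivot
- clamp_pivot (a point): pivot of the clamp arm, at x = 0, y = -12 mm, z = +42 mm in the plate's frame; its axis runs along x
- landing (a point): centre of the bright landing strip (88 x 48 mm, long along x) on the base's top, 12 mm above the bench, at y = -150 mm of the base; axes are the base's. It lies under the plate unless the plate is tipped up
- template: loose flat steel drilling template, 140 x 80 x 8 mm, 0.16 kg; origin at the centre of its underside, x along the 140 mm, z up. Through holes of 13 mm at x = +50 and -50 mm; four small brass bushes; in its middle a dark upright grip rib 14 mm wide (x), 30 mm long (y), top 33 mm above the underside. May be turned by half a turn. Starts on the bench to the robot's left
- block_14: plain steel setting block (the thinnest), 80 x 40 x 14 mm, lying flat; origin at the centre of its underside, x along the 80 mm, z up through the 14 mm; two dark bore marks on its faces; may be absent
- block_18: plain steel setting block (second thinnest), 80 x 40 x 18 mm, lying flat; origin at the centre of its underside, x along the 80 mm, z up through the 18 mm; two dark bore marks on its faces; may be absent
- block_22: plain steel setting block (second thickest), 80 x 40 x 22 mm, lying flat; origin at the centre of its underside, x along the 80 mm, z up through the 22 mm; two dark bore marks on its faces; may be absent
- block_26: plain steel setting block (the thickest), 80 x 40 x 26 mm, lying flat; origin at the centre of its underside, x along the 80 mm, z up through the 26 mm; two dark bore marks on its faces; may be absent
- loupe: bystander: black loupe, 39 mm round, 28 mm high, origin under its centre
- oil_bottle: bystander: small oil bottle with a red spout, 39 mm round, 98 mm high, origin under its centre
There are look-alikes about, which are no part of the job. Leave any pink or turquoise look-alike of the block_26 alone.

How it is judged (in metres and radians):
On the way, in this order (a step that is already met when the one before it is completed fails the run):
1. the template lies flush on the plate over both pins and the clamp arm is down on it, while the plate is still down flat (x of template in the frame of seat between -0.004 and 0.004 m and y of template in the frame of seat between -0.004 and 0.004 m and z of template in the frame of seat between -0.003 and 0.003 m and angle between the z axis of template and the z axis of seat, either way round below 0.05 rad and angle between the x axis of template and the x axis of seat, either way round below 0.08 rad and value of joint clamp_arm below 0.1 rad and value of joint sine_plate below 0.06 rad), for 0.2 s.
2. the plate is tipped up and stands (value of joint sine_plate above 1.2 rad), for 0.2 s.
At the end, for the whole second after the job is handed in: all blocks present stacked flat on the landing strip (centres within 12 mm, long sides within 0.2 rad of it), the roller resting on them (over 0.3 N), the template flush on the plate over both pins (4 mm along, 3 mm in height), the clamp arm under 0.10 rad, all at rest (x of template in the frame of seat between -0.004 and 0.004 m and y of template in the frame of seat between -0.004 and 0.004 m and z of template in the frame of seat between -0.003 and 0.003 m and angle between the z axis of template and the z axis of seat, either way round below 0.05 rad and angle between the x axis of template and the x axis of seat, either way round below 0.08 rad and value of joint clamp_arm below 0.1 rad and horizontal distance between each of block_14, block_18, block_22, block_26 and landing below 0.012 m and angle between the z axis of each of block_14, block_18, block_22, block_26 and the z axis of landing, either way round below 0.06 rad and angle between the x axis of each of block_14, block_18, block_22, block_26 and the x axis of landing, either way round below 0.2 rad and height (world z) of each of block_14, block_18, block_22, block_26 below 0.12 m and linear speed of each of block_14, block_18, block_22, block_26 below 0.02 m/s and value of joint sine_plate between 0.15 and 0.55 rad and (contact force between roller and block_14 above 0.3 N or contact force between roller and block_18 above 0.3 N or contact force between roller and block_22 above 0.3 N or contact force between roller and block_26 above 0.3 N)); the robot touches nothing.
It fails at once if the loupe knocked away (moved over 40 mm) (distance of loupe from where it was at the start of the episode above 0.04 m).
It fails at once if the oil bottle knocked away (moved over 40 mm) (distance of oil_bottle from where it was at the start of the episode above 0.04 m).
Of block_14, block_18, block_22, block_26 only 2 to 3 are there at a start; the rules pass over those that are not, and their reading is None.
At some moment in a run one of template, block_14, block_18, block_22, block_26 may be knocked a few centimetres aside while the robot is not near it.
Once in a run the grip may slacken for a moment while it holds something.
It also fails if it takes over 210 s, if anything falls off the work surface, if the arm or the gripper's body presses on something with over 40 N, if the wrist force passes 120 N, or if a joint passes its speed limit or range.

## Robot

A 6-joint arm with a two-finger parallel gripper is mounted at the origin on a cart in front of the work surface, level with it; the furniture and walls round the work are solid. World frame = base frame: x ahead of the robot, y to its left, z up, the work surface at z = 0. Lengths are in mm, angles in rad, forces in N, time in s.
With the tool pointing down it reaches from about 350 to 850 mm from the base axis. Payload 8.1 kg.
Tool frame: the origin (TCP) lies on the front face of the gripper's body, between the roots of the fingers; the fingertips stand 84 mm ahead of it and the grasp point (between the pads) lies 65 mm ahead of it; z points along the fingers, y is the line along which they close (so a half turn about z gives the same grasp; the last joint's range is limited). The gripper opens to 93 mm and grips with 3 to 60 N. Pads are 15 mm wide; open, the fingers measure 128 mm over their backs; the gripper's body (75 mm by 188 mm) begins 65 mm behind the grasp point.
Start: joints at [1.155, 0.13, 1.488, -0, 1.523, -0.085], TCP at [194.859, 567.482, 302.735] pointing down, gripper open.
Joint ranges: [-2.96, 2.96], [-0.89, 2.26], [0.02, 2.5], [-1.34, 4.48], [0, 2.73], [-2.66, 2.66]. Speed limits (rad/s): [2.39, 2.39, 2.79, 3.14, 3.14, 3.14].

## Interface

Orientations are given as [roll, pitch, yaw] about the fixed x, y, z axes, in that order (R = Rz(yaw) Ry(pitch) Rx(roll)).
In Python, from rig import env gives the robot as it stands. Calls block until the motion is done:
- env.move_to(position, orientation): joint-space move of the TCP to a pose.
- env.move_l(position, attitude=None, vel=150, max_force=None): straight line of the TCP; attitude=None keeps the orientation; vel is the mean speed in mm/s. With max_force (N) it stops when the force on the tool has changed by that much, and returns True; else False.
- env.move_joints(angles): joint-space move.
- env.open_gripper() and env.close(newtons=None): open the fingers fully, or close them until they stop; newtons is the grip in N (None keeps the last).
- env.dwell(seconds).
- env.solve_ik(position, orientation): joint angles nearest the present ones, or None.
- env.get_obs(): the state.
- env.get_image(name): name is "side" or "top"; returns a dict with "img" (480x640x3 uint8, red, green, blue), "depth" (480x640 float32, mm along the optical axis (not along the pixel's ray), 0 where there is no reading), "K" (3x3 intrinsics, pixels), "world_from_camera" (4x4, takes a point from camera to world coordinates). Camera axes: x right, y up, looking along -z (the intrinsics and any distortion apply to the point x, -y, -z); pixel columns grow to the right and rows downward; lengths in mm; the calibration is good to about 2 mm. A picture is of the moment at which its call begins.
A pose or a line that the arm cannot do raises env.Unreachable and nothing moves.
- env.close_job(): hands the job in; it is judged then, once.
Trained networks look in the newest picture that a camera, given by its name, has taken for a name from the list of things; names that differ only in an ending like _2 or _b are one class to them, and where a whole thing is asked for, a point or a joint stands for the part that bears it (a point fixed in the world has none). Each returns a list of dicts, best first, with "confidence" (0 to 1); they miss things now and then, are a little off and sometimes report something else, mostly with a low value. They report only what shows in the picture. A call takes as long as a camera call. They do not tell look-alikes from the thing itself.
- env.spot_in(target, camera): "centre" ([column, row] in pixels, amid what is visible of it).
The state is a dict: "time_s": time; "joint_pos": joint angles; "joint_velocities": joint speeds; "joint_torque": joint torques, N m; "tcp_pos": TCP position; "eef_rot": TCP orientation; "contact_force": force on the tool from outside, world axes, zero at the start; "ft_torque": the same for the moment, N m; "grip_width": opening from 0.0 (shut) to 1.0 (fully open); "grip_force": force on a finger pad.
Only numpy, scipy, OpenCV 4.12 (cv2) and the standard library are available. Lean on these libraries where they do the work, as an engineer would, in place of code of your own. Each camera call takes 0.05 s, during which the arm holds its last target. There are 200 camera calls.

## Working session

There is one attempt and no reset: what is moved stays moved. The work goes in short steps, each a Python script; the robot and the scene stay as the last script left them, time stands still between calls to the robot, and variables do not carry over. Pictures are saved under pics/ and viewed, at most 14 in all, crops included, and the job is handed in when it is done.

```bash
ls; mkdir -p pics
cat > h.py <<'E'
import numpy as np, cv2
from rig import env
def shot(cam,name=None):
    d=env.get_image(cam)
    if name: cv2.imwrite(f'pics/{name}.png',d['img'][:,:,::-1])
    return d
def px2w(d,u,v,z=None):
    """pixel -> world, by depth or on plane z"""
    K=d['K'];T=d['world_from_camera']
    r=np.array([(u-K[0,2])/K[0,0],-(v-K[1,2])/K[1,1],-1.0])
    if z is None:
        p=d['depth'][int(v)-2:int(v)+3,int(u)-2:int(u)+3];p=p[p>0]
        s=np.median(p) if p.size else 0
    else:
        w=T[:3,:3]@r; s=(z-T[2,3])/w[2]
    return T[:3,:3]@(r*s)+T[:3,3]
E
python3 - <<'E'
from h import *
for c in ['top','side']:
    d=shot(c,c+'0'); print(c,d['K'].tolist(),d['world_from_camera'].round(3).tolist())
    for n in ['sine_base','handle','clamp_arm','template','block_14','block_18','block_22','block_26','loupe','oil_bottle']:
        for s in env.spot_in(n,c)[:5]:
            print(n,np.round(s['centre']),round(s['confidence'],2),px2w(d,*s['centre']).round())
E
```

```text
pics
top [[515.1974636509685, 0.0, 328.72319835737875], [0.0, 515.1974636509685, 235.8210184797627], [0.0, 0.0, 1.0]] [[-0.01, 0.994, -0.108, 459.247], [-1.0, -0.01, 0.002, 1.32], [0.001, 0.108, 0.994, 1526.223], [0.0, 0.0, 0.0, 1.0]]
sine_base [287. 227.] 0.84 [646. 118.  44.]
sine_base [261. 231.] 0.42 [632. 191.  71.]
handle [287. 228.] 0.81 [646. 119.  44.]
template [194. 294.] 0.59 [457. 389.  32.]
block_14 [457. 214.] 0.92 [ 684. -380.   26.]
block_14 [385. 248.] 0.87 [ 586. -166.   28.]
block_14 [414. 220.] 0.82 [ 668. -254.   28.]
block_14 [428. 260.] 0.57 [ 550. -292.   19.]
block_14 [287. 230.] 0.41 [639. 119.  45.]
block_18 [457. 214.] 0.92 [ 684. -380.   26.]
block_18 [385. 248.] 0.87 [ 586. -166.   28.]
block_18 [414. 220.] 0.82 [ 668. -254.   28.]
block_18 [428. 260.] 0.57 [ 550. -292.   19.]
block_18 [287. 230.] 0.41 [639. 119.  45.]
block_22 [457. 214.] 0.92 [ 684. -380.   26.]
block_22 [385. 248.] 0.87 [ 586. -166.   28.]
block_22 [414. 220.] 0.82 [ 668. -254.   28.]
block_22 [428. 260.] 0.57 [ 550. -292.   19.]
block_22 [287. 230.] 0.41 [639. 119.  45.]
block_26 [45
[... 921 characters left out ...]
69. -247.   26.]
block_18 [258. 295.] 0.9 [ 588. -172.   25.]
block_18 [210. 326.] 0.84 [ 560. -305.   17.]
block_18 [223. 381.] 0.84 [ 684. -390.   25.]
block_18 [263. 333.] 0.75 [ 669. -247.   26.]
block_22 [258. 295.] 0.9 [ 588. -172.   25.]
block_22 [210. 326.] 0.84 [ 560. -305.   17.]
block_22 [223. 381.] 0.84 [ 684. -390.   25.]
block_22 [263. 333.] 0.75 [ 669. -247.   26.]
block_26 [258. 295.] 0.9 [ 588. -172.   25.]
block_26 [210. 326.] 0.84 [ 560. -305.   17.]
block_26 [223. 381.] 0.84 [ 684. -390.   25.]
block_26 [263. 333.] 0.75 [ 669. -247.   26.]
loupe [335. 314.] 0.49 [ 761. -108.   28.]
oil_bottle [303. 344.] 0.8 [ 766. -227.   50.]
oil_bottle [366. 198.] 0.26 [637. 184. 111.]
```

Run:
```python
import cv2
a=cv2.imread('pics/top0.png')[150:330,150:490]; cv2.imwrite('pics/a.png',cv2.resize(a,(800,424),interpolation=cv2.INTER_CUBIC))
a=cv2.imread('pics/side0.png')[110:430,170:460]; cv2.imwrite('pics/b.png',cv2.resize(a,(540,596),interpolation=cv2.INTER_CUBIC))
```

```text
(no output)
```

View pics/a.png

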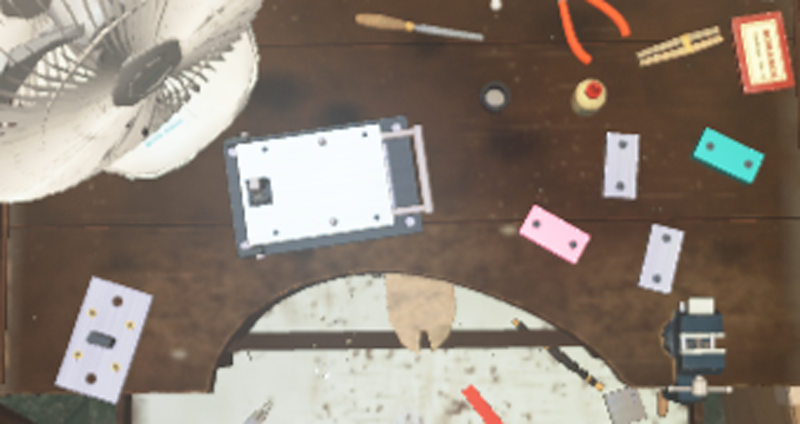

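View pics/b.png

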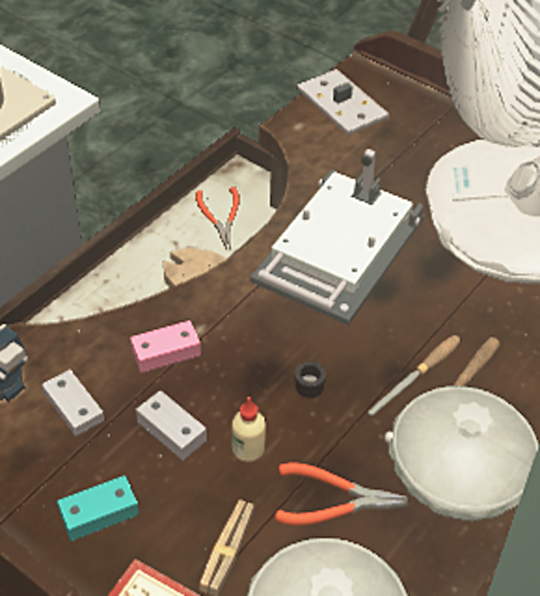

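The top picture (raw pixels) shows:
- **Template:** (194,294), on the left.
- **Sine plate:** (287,227), flat, hinge to the left, handle to the right, clamp arm upright at (260,231).
- **Block candidates:** pink look-alike (385,248), turquoise look-alike (457,214), and plain steel (414,220) and (430,260). I choose the two plain steel ones.
- **Leave alone:** loupe (361,191) and oil bottle (401,191).

Next I'll fit the poses from the depth clouds.

```bash
cat >> h.py <<'E'
def cloud(d):
    v,u=np.nonzero(d['depth']>0); s=d['depth'][v,u].astype(float); K=d['K'];T=d['world_from_camera']
    c=np.stack([(u-K[0,2])/K[0,0]*s,-(v-K[1,2])/K[1,1]*s,-s],1)
    return c@T[:3,:3].T+T[:3,3], d['img'][v,u].astype(int)
def rect(P,xy,r,z0,z1,C=None,sel=None):
    """min-area rectangle of points in height band: centre, (long,short), yaw of long axis, median z"""
    m=(np.hypot(P[:,0]-xy[0],P[:,1]-xy[1])<r)&(P[:,2]>z0)&(P[:,2]<z1)
    if sel is not None: m&=sel(C)
    Q=P[m]
    c,(w,h),a=cv2.minAreaRect(Q[:,:2].astype(np.float32)); a=np.radians(a)
    if h>w: w,h,a=h,w,a+np.pi/2
    a=(a+np.pi/2)%np.pi-np.pi/2
    return np.round(c,1),np.round((w,h),1),round(a,4),round(float(np.median(Q[:,2])),1),len(Q), np.median(Q[:,:2],axis=0).round(1)
E
python3 - <<'E'
from h import *
for c in ['top','side']:
    d=shot(c); P,C=cloud(d)
    g=lambda C:(C.min(1)>110)
    print(c)
    print('bench',rect(P,(500,-150),40,-20,20)[3])
    print('plate',rect(P,(640,118),125,39,48,C,g))
    print('base',rect(P,(640,100),170,8,16))
    print('templ',rect(P,(457,389),95,4,14))
    print('rib',rect(P,(457,389),40,25,40))
    for xy in [(668,-254),(553,-300)]:
        print('block',rect(P,xy,52,9,35), rect(P,xy,15,5,35)[3])
    print('loupe',rect(P,(750,-103),35,18,40)); print('oil',rect(P,(750,-205),40,30,110))
    print('handle',rect(P,(665,-5),60,28,45)); print('clamp',rect(P,(630,185),40,75,130))
    m=(P[:,2]>60)&(P[:,0]>350)&(P[:,0]<900)&(P[:,1]>150)&(P[:,1]<500)
    Q=P[m&(P[:,1]>215)]; print('fan x',Q[:,0].min(),'y',Q[:,1].min(),'z',Q[:,2].max())
E
python3 - <<'E'
import cv2
t=cv2.imread('pics/top0.png');s=cv2.imread('pics/side0.png')
f=lambda i:cv2.resize(i,(400,300),interpolation=cv2.INTER_CUBIC)
cv2.imwrite('pics/c.png',cv2.hconcat([f(t[195:285,375:495]),f(s[270:420,160:360])]))
E
```

```text
top
bench 0.8
plate (array([648.6, 110.4]), array([231.6, 134. ]), np.float64(-1.3863), 44.0, 2154, array([647. , 124.7]))
base (array([660.7,  96. ]), array([317.4, 259.5]), np.float64(-1.4664), 12.1, 933, array([638. ,  68.8]))
templ (array([467.3, 388.1]), array([186.7, 167.3]), np.float64(1.4055), 7.9, 1267, array([460.7, 393.5]))
rib (array([458.4, 394. ]), array([28.8, 13.8]), np.float64(1.2483), 32.2, 50, array([457.1, 393.8]))
block (array([ 666.6, -254.3]), array([88.7, 71.8]), np.float64(-0.4722), 26.8, 396, array([ 666.5, -249.9])) 27.0
block (array([ 549.6, -302.4]), array([87.5, 72.1]), np.float64(-0.6676), 18.5, 393, array([ 551.7, -298.2])) 18.5
loupe (array([756.8, -95.3]), array([38.1, 35.7]), np.float64(-0.0761), 29.9, 91, array([758.2, -95.7]))
oil (array([ 752.7, -211.2]), array([38.2, 37.2]), np.float64(-0.8106), 56.1, 156, array([ 749.1, -208.8]))
handle (array([661.3,  21.8]), array([108.4,  62.1]), np.float64(0.1392), 41.4, 217, array([664.7,   2.8]))
clamp (array([635.7, 195.2]), array([26.5, 17.8]), np.float64(-1.1127), 122.4, 47, array([635.5, 192.4]))
fan 
[... 515 characters left out ...]
68.7, -252.5]), array([83.8, 43.5]), np.float64(-0.0743), 24.9, 689, array([ 672.4, -255.8])) 25.6
block (array([ 552.6, -300.6]), array([85.2, 42. ]), np.float64(-0.2604), 17.3, 574, array([ 555., -302.])) 17.7
loupe (array([758.2, -96.2]), array([39.1, 38. ]), np.float64(-1.419), 27.0, 161, array([757. , -96.8]))
oil (array([ 757.2, -217.1]), array([38.8, 30.7]), np.float64(0.6998), 53.7, 342, array([ 759.6, -220.1]))
handle (array([662.2,  21. ]), array([110.1,  67.6]), np.float64(0.1098), 39.9, 444, array([660.4,   8.7]))
clamp (array([639.1, 190.4]), array([29.5, 16.8]), np.float64(1.4146), 107.7, 111, array([639.8, 189.6]))
fan x 588.8833577669695 y 215.0084146090087 z 601.926660996764
```

View pics/c.png

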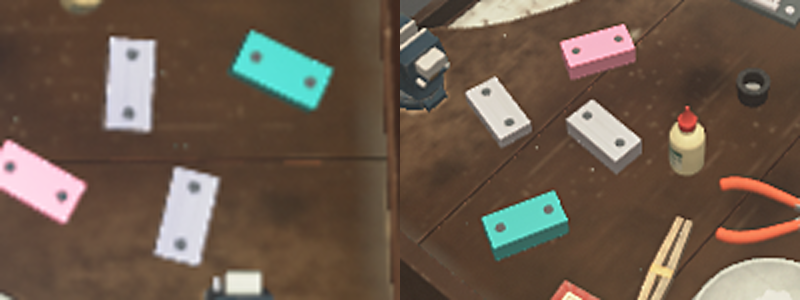

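```bash
cat >> h.py <<'E'
from scipy.ndimage import map_coordinates
from scipy.optimize import minimize
def w2px(d,P):
    T=d['world_from_camera'];K=d['K'];c=(np.asarray(P)-T[:3,3])@T[:3,:3]
    return np.stack([K[0,0]*c[:,0]/-c[:,2]+K[0,2],K[1,1]*c[:,1]/c[:,2]+K[1,2]],1)
def fit(d,p0,L,W,z,off=3.5,sides=(1,1,1,1),key=lambda i:i.min(2)):
    """fit rect L(x) x W(y) at height z: p0=(x,y,yaw), bright inside / dark outside"""
    g=key(d['img'].astype(float)); t=np.linspace(-.42,.42,41)
    E=[];N=[]
    for i,(sx,sy) in enumerate([(1,0),(-1,0),(0,1),(0,-1)]):
        if not sides[i]: continue
        for k in t: E.append((sx*L/2+k*L*(sx==0),sy*W/2+k*W*(sy==0)));N.append((sx,sy))
    E=np.array(E);N=np.array(N)
    def cost(p):
        R=np.array([[np.cos(p[2]),-np.sin(p[2])],[np.sin(p[2]),np.cos(p[2])]]);s=0
        for o in (-off,off):
            q=np.c_[(E+o*N)@R.T+p[:2],np.full(len(E),z)]; u=w2px(d,q)
            s+=np.sign(o)*map_coordinates(g,[u[:,1],u[:,0]],order=1).mean()
        return s
    best=None
    for da in (-.08,0,.08):
        S=np.array(p0)+[0,0,da]; sim=np.vstack([S,S+[6,0,0],S+[0,6,0],S+[0,0,.1]])
        r=minimize(cost,S,method='Nelder-Mead',options=dict(initial_simplex=sim,xatol=.01,fatol=.01,maxiter=600))
        if best is None or r.fun<best.fun: best=r
    return best.x,-best.fun
E
cat > m.py <<'E'
from h import *
for c in ['top','side']:
    d=shot(c); print(c)
    x,s=fit(d,(647,120,.14),126,180,44)
    o=x[:2]+80*np.array([-np.sin(x[2]),np.cos(x[2])]); print('hinge',o.round(1),x[2].round(4),s.round())
    x,s=fit(d,(458,393,-.33),140,80,8); print('templ',x.round(3),s.round())
    for n,(p,z) in dict(b26=((668,-254,-.07),26),b18=((553,-300,-.26),18)).items():
        x,s=fit(d,p,80,40,z,sides=(1,1,1,1)); print(n,x.round(3),s.round())
E
python3 m.py
```

```text
top
hinge [633.8 208.4] 0.1388 111.0
templ [ 4.57231e+02  3.94627e+02 -3.19000e-01] 138.0
b26 [ 6.67052e+02 -2.51748e+02 -9.40000e-02] 151.0
b18 [ 5.50606e+02 -2.99644e+02 -2.60000e-01] 152.0
side
hinge [636.2 207.4] 0.1354 132.0
templ [ 4.59160e+02  3.93227e+02 -3.16000e-01] 114.0
b26 [ 6.69067e+02 -2.53222e+02 -8.60000e-02] 143.0
b18 [ 5.52484e+02 -3.01863e+02 -2.68000e-01] 144.0
```

```bash
cat >> h.py <<'E'
HX,HY,HA=635.,207.9,.137
def base(x,y,z,a=0):
    c,s=np.cos(HA),np.sin(HA); return np.array([HX+c*x-s*y,HY+s*x+c*y,z])
def both(p,L,W,z):
    r=[fit(shot(c),p,L,W,z)[0] for c in ('top','side')]; print(np.round(r,3).tolist()); return np.mean(r,0)
def down(a):  # tool down, fingers closing along world direction a
    J=np.array(env.get_obs()['joint_pos']); return [np.pi,0,a+np.pi/2],[np.pi,0,a-np.pi/2]
def st(t=''):
    o=env.get_obs(); print(t,'t',round(o['time_s'],1),'p',np.round(o['tcp_pos'],1),'F',np.round(o['contact_force'],1),'gw',round(o['grip_width'],3),'gf',np.round(o['grip_force'],1)); return o
def pick_ori(pos,a):
    best=None
    for q in down(a):
        j=env.solve_ik(list(pos),q)
        if j is not None:
            c=abs(j[5]); 
            if best is None or c<best[0]: best=(c,q)
    return best[1]
E
python3 - <<'E'
from h import *
o=st(); print(o['eef_rot'])
d=shot('top');P,C=cloud(d);d=shot('side');P2,C=cloud(d);P=np.vstack([P,P2])
m=(P[:,2]>70)&(P[:,0]>530)&(P[:,0]<760)&(P[:,1]>60)&(P[:,1]<300); Q=P[m]
for y in range(60,300,30):
    q=Q[(Q[:,1]>=y)&(Q[:,1]<y+30)]
    if len(q): print(y,len(q),q.min(0).round(),q.max(0).round())
x,y,a=both((458.2,393.9,-.3175),140,80,8); print(x,y,a)
q=pick_ori((x,y,200),a); print(q, env.solve_ik([x,y,95],q))
qs=pick_ori((*base(0,-97,250)[:2],250),HA); print(qs)
env.move_to([x,y,200],q); st()
print(env.move_l([x,y,95],vel=100,max_force=8)); st()
env.close(30); st('closed')
env.move_l([x,y,260],vel=150); env.dwell(.2); st('lift')
shot('side','lift')
E
```

```text
t 1.3 p [194.8 567.5 302.7] F [-1.2 -0.3  0. ] gw 0.998 gf 0.0
[-3.14152255e+00 -1.33563564e-05  2.81076122e+00]
180 488 [622. 180.  70.] [760. 210. 462.]
210 1782 [645. 210.  71.] [760. 240. 569.]
240 2097 [686. 240. 205.] [760. 270. 594.]
270 2006 [660. 270. 198.] [760. 300. 603.]
[[457.249, 394.611, -0.32], [459.177, 393.212, -0.316]]
458.21322682508844 393.9114464723556 -0.31780315545518967
[3.141592653589793, 0, np.float64(1.252993171339707)] [ 6.25246390e-01  3.31338554e-01  1.65294334e+00 -4.44089210e-16
  1.15731076e+00  9.43049546e-01]
[3.141592653589793, 0, 1.7077963267948966]
 t 2.8 p [457.9 394.6 200.5] F [-0.5  0.1  0.3] gw 0.996 gf 0.0
False
 t 4.0 p [458.8 394.3  96. ] F [-0.1  0.8  0.3] gw 1.001 gf 0.0
closed t 5.2 p [458.2 393.9  95. ] F [-0.3  0.6  0.2] gw 0.147 gf 30.0
lift t 6.6 p [457.9 393.7 258.9] F [ 0.2  0.  -1.6] gw 0.15 gf 30.0
```

View pics/lift.png

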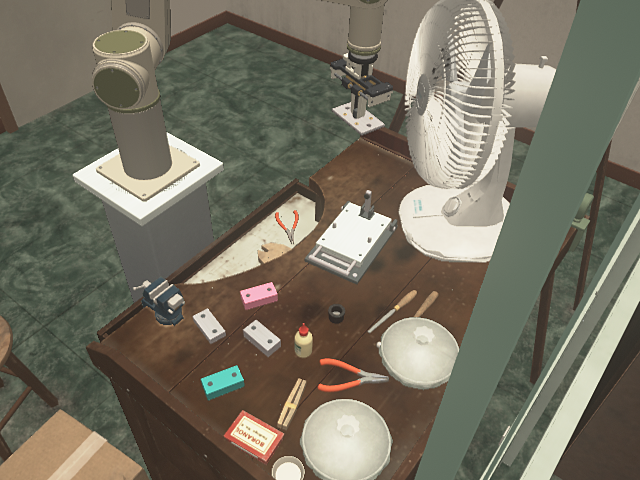

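The template is held level in the gripper at (360,115), and the rest of the scene is unchanged. Next I'll hang it on the pins.

Run:
```python
from h import *
s=base(0,-97,0); q=[np.pi,0,HA+np.pi/2]
env.move_to([s[0],s[1],230],q); env.dwell(.3); st('above')
env.move_l([s[0],s[1],165],vel=80); env.dwell(.3); o=st()
d=shot('side','hold')
p=np.array(o['tcp_pos']); z=p[2]-95+.0
x,sc=fit(d,(s[0],s[1],HA),140,80,z+8); print('templ held side',x.round(2),sc.round(), 'tcp',p, 'bias-corrected', x[:2]-[1.2,-.5]-s[:2])
d=shot('top'); x,sc=fit(d,(s[0],s[1],HA),140,80,z+8); print('top',x.round(2),sc.round(), x[:2]-[-1.2,.5]-s[:2])
r=env.move_l([s[0],s[1],139.2],vel=30,max_force=5); st(f'down {r}')
```

```text
above t 8.2 p [648.1 112.7 230.2] F [ 0.3 -0.8 -2.1] gw 0.147 gf 30.0
 t 9.5 p [648.5 111.8 165.5] F [-0.2  1.  -2.5] gw 0.151 gf 30.0
templ held side [6.4738e+02 1.1155e+02 1.4000e-01] 77.0 tcp [648.47559119 111.83209443 165.53289372] bias-corrected [-2.07070623  0.23907141]
top [6.6818e+02 1.0224e+02 4.0000e-02] 31.0 [ 21.13468128 -10.06913183]
down True t 10.4 p [647.8 111.8 138.8] F [ 0.3 -0.   6.6] gw 0.149 gf 30.0
```

Run:
```python
from h import *
s=base(0,-97,0)
env.open_gripper(); env.move_l([s[0],s[1],240],vel=150); st()
env.move_to([500,111,330],[np.pi,0,HA+np.pi/2])
for c in ('top','side'):
    d=shot(c,'seat_'+c); x,sc=fit(d,(s[0],s[1],HA),140,80,52); print(c,x.round(3),sc.round(), px2w(d,*w2px(d,[[*base(45,-75,0)[:2],52]])[0]).round(1),px2w(d,*w2px(d,[[*base(-45,-120,0)[:2],52]])[0]).round(1))
P,C=cloud(d); print(rect(P,base(0,-12,0)[:2],35,75,135))
import cv2
a=cv2.imread('pics/seat_side.png')[170:300,280:430]; b=cv2.imread('pics/seat_top.png')[185:275,230:335]
cv2.imwrite('pics/d.png',cv2.hconcat([cv2.resize(a,(400,346),interpolation=2),cv2.resize(b,(400,346),interpolation=2)]))
```

```text
t 12.4 p [647.6 111.7 238.5] F [-0.3 -0.3 -0.7] gw 0.999 gf 0.0
top [6.48461e+02 1.04458e+02 1.50000e-01] 40.0 [689.8 139.7  52. ] [548.7  50.8 632.1]
side [6.47875e+02 1.11894e+02 1.42000e-01] 82.0 [688.6 142.   49.5] [606.1  83.9  50.8]
(array([638.8, 189.1]), array([22.9, 18. ]), np.float64(1.0911), 109.9, 107, array([640. , 189.1]))
```

View pics/d.png

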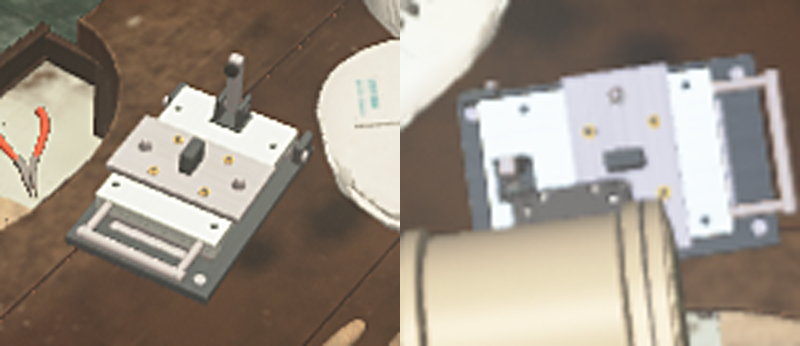

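The template sits flush over both pins, with the pins showing in its holes. The clamp arm is still upright at about (235,90) in the left crop. Before reaching for the clamp I'll check how much room the fan leaves.

Run:
```python
from h import *
env.move_to([400,-100,330],[np.pi,0,HA+np.pi/2])
P=np.vstack([cloud(shot(c))[0] for c in('top','side')])
c,s=np.cos(HA),np.sin(HA); B=np.c_[(P[:,0]-HX)*c+(P[:,1]-HY)*s,-(P[:,0]-HX)*s+(P[:,1]-HY)*c,P[:,2]]
print('clamp', [B[(abs(B[:,0])<15)&(abs(B[:,1]+12)<40)&(B[:,2]>z)&(B[:,2]<=z+15)][:,:2].mean(0).round(1).tolist() for z in (75,90,105)],B[(abs(B[:,0])<15)&(abs(B[:,1]+12)<40)][:,2].max())
for z0,z1 in ((60,130),(130,170),(170,210),(210,260),(260,320),(320,420)):
    print(z0,z1,[ (y,B[m][:,0].min().round() if (m:=(B[:,2]>z0)&(B[:,2]<z1)&(B[:,1]>=y)&(B[:,1]<y+20)&(B[:,0]>-150)&(B[:,0]<260)).sum()>3 else None) for y in range(-60,180,20)])
```

```text
clamp [[1.7, -14.7], [0.0, -17.7], [0.9, -21.6]] 131.39597895619454
60 130 [(-60, None), (-40, np.float64(-13.0)), (-20, np.float64(-15.0)), (0, np.float64(-13.0)), (20, None), (40, None), (60, None), (80, np.float64(180.0)), (100, np.float64(171.0)), (120, np.float64(164.0)), (140, np.float64(167.0)), (160, np.float64(187.0))]
130 170 [(-60, None), (-40, None), (-20, np.float64(-5.0)), (0, None), (20, None), (40, None), (60, None), (80, None), (100, None), (120, np.float64(243.0)), (140, np.float64(231.0)), (160, None)]
170 210 [(-60, None), (-40, None), (-20, None), (0, None), (20, np.float64(104.0)), (40, np.float64(102.0)), (60, None), (80, None), (100, None), (120, np.float64(252.0)), (140, np.float64(244.0)), (160, None)]
210 260 [(-60, np.float64(146.0)), (-40, np.float64(125.0)), (-20, np.float64(108.0)), (0, np.float64(91.0)), (20, np.float64(75.0)), (40, np.float64(60.0)), (60, np.float64(45.0)), (80, np.float64(37.0)), (100, np.float64(23.0)), (120, np.float64(16.0)), (140, np.float64(121.0)), (160, np.float64(112.0))]
260 320 [(-60, np.float64(133.0)), (-40, np.float64(116.0)), (-20, np.float64(102.0)), (0, np.float64(84.0)), (20, np.float64(71.0)), (40, np.float64(56.0)), (60, np.float64(42.0)), (80, np.float64(27.0)), (100, np.float64(16.0)), (120, np.float64(6.0)), (140, np.float64(-1.0)), (160, np.float64(-10.0))]
320 420 [(-60, np.float64(134.0)), (-40, np.float64(115.0)), (-20, np.float64(100.0)), (0, np.float64(84.0)), (20, np.float64(69.0)), (40, np.float64(55.0)), (60, np.float64(42.0)), (80, np.float64(31.0)), (100, np.float64(17.0)), (120, np.float64(4.0)), (140, np.float64(-6.0)), (160, np.float64(-14.0))]
```

Run:
```python
from h import *
yaw=HA+np.arctan2(.8,-.6)
tip=lambda x,y,z: list(base(x,y,z+84))
q=pick_ori(tip(-5,18,150),yaw); print(q)
env.close(20)
env.move_to(tip(-60,-20,170),q); env.move_l(tip(-5,18,150),vel=120); st()
print(env.move_l(tip(-5,18,106),vel=60,max_force=10)); st('behind')
for th in np.arange(1.4,.44,-.12):
    r=50 if th<1.2 else 46
    y=-12-r*np.cos(th)+6*np.sin(th)+18.5; z=64+r*np.sin(th)+6*np.cos(th)-2
    h=env.move_l(tip(-5,y,z),vel=60,max_force=25); o=env.get_obs()
    print(round(th,2),h,np.round(o['contact_force'],1))
    if h: break
st()
```

```text
[3.141592653589793, 0, np.float64(0.7805011087932843)]
 t 17.8 p [627.5 224.5 234.2] F [ 0.  -1.1  0.9] gw 0.008 gf 0.0
False
behind t 18.7 p [627.8 225.1 190.4] F [0.7 0.3 0.9] gw 0.004 gf 0.0
1.4 False [-0.7  0.2 -1. ]
1.28 False [-1.4  2.   1. ]
1.16 False [-0.7  1.   0.7]
1.04 False [-1.7  1.   1.5]
0.92 False [-0.3  0.8  1.1]
0.8 False [0.  0.8 1.8]
0.68 False [0.6 0.8 0.9]
0.56 False [ 0.7 -1.   1.1]
 t 20.8 p [634.4 174.6 177.4] F [ 0.7 -1.   1.1] gw 0.007 gf 0.5
```

Run:
```python
from h import *
q=[np.pi,0,0.7805]
tip=lambda x,y,z: list(base(x,y,z+84))
env.move_l(tip(-5,-20,150),vel=150)
env.move_l(tip(-60,-20,200),vel=150)
d=shot('side','cl')
a=cv2.imread('pics/cl.png')[150:300,280:430]; cv2.imwrite('pics/e.png',cv2.resize(a,(450,450),interpolation=2))
```

```text
(no output)
```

View pics/e.png

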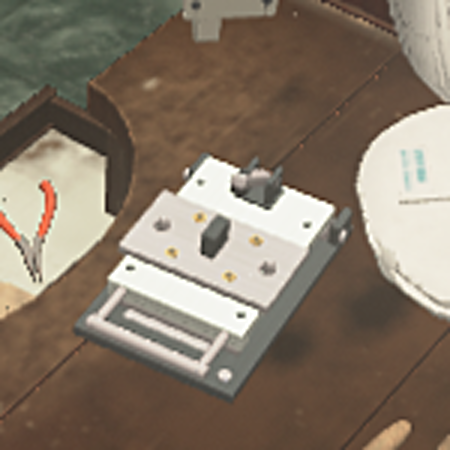

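The clamp arm has swung forward and now points at the camera, around (260,185) in the crop. I'll press it the rest of the way down.

Run:
```python
from h import *
tip=lambda x,y,z: list(base(x,y,z+84))
env.move_l(tip(-5,-54,135),vel=150); st()
print(env.move_l(tip(-3,-56,85),vel=60,max_force=20)); st()
print(env.move_l(tip(-3,-56,67),vel=30,max_force=12)); st()
env.dwell(.2)
env.move_l(tip(-3,-56,160),vel=150)
env.move_to(list(base(-150,-150,330)),[np.pi,0,.78])
d=shot('side','cl2'); P,C=cloud(d)
c,s=np.cos(HA),np.sin(HA); B=np.c_[(P[:,0]-HX)*c+(P[:,1]-HY)*s,-(P[:,0]-HX)*s+(P[:,1]-HY)*c,P[:,2]]
for y in range(-80,0,8):
    m=(abs(B[:,0])<5)&(B[:,1]>y)&(B[:,1]<y+8); print(y,B[m][:,2].round().tolist()[:12])
a=cv2.imread('pics/cl2.png')[170:300,280:430]; cv2.imwrite('pics/f.png',cv2.resize(a,(450,390),interpolation=2))
```

```text
t 22.8 p [637.4 153.9 219.1] F [ 0.4 -0.3 -0.4] gw 0.008 gf 0.0
False
 t 23.8 p [639.4 152.2 168.5] F [ 0.1  0.6 -0.3] gw 0.003 gf 0.0
True
 t 24.3 p [640.4 151.5 154.4] F [-1.7 -0.8  7. ] gw 0.007 gf 3.1
-80 [76.0, 73.0, 70.0, 69.0, 70.0, 69.0, 66.0, 54.0, 49.0]
-72 [74.0, 76.0, 76.0, 76.0, 74.0, 71.0, 71.0, 69.0, 70.0, 70.0, 66.0, 61.0]
-64 [69.0, 71.0, 76.0, 70.0, 71.0, 66.0, 63.0]
-56 [70.0, 72.0, 68.0, 71.0, 71.0, 72.0, 68.0, 69.0, 66.0, 46.0]
-48 [71.0, 73.0, 67.0, 70.0, 67.0, 69.0, 67.0, 66.0, 58.0, 46.0, 45.0, 38.0]
-40 [71.0, 72.0, 70.0, 70.0, 69.0, 66.0, 65.0, 47.0, 40.0, 44.0, 40.0]
-32 [72.0, 69.0, 71.0, 67.0, 70.0, 46.0, 43.0, 44.0, 45.0, 42.0, 37.0]
-24 [70.0, 68.0, 71.0, 72.0, 68.0, 67.0, 67.0, 65.0, 46.0, 45.0, 45.0, 40.0]
-16 [71.0, 69.0, 68.0, 71.0, 70.0, 71.0, 69.0, 66.0, 68.0, 65.0, 46.0, 40.0]
-8 [68.0]
```

View pics/f.png

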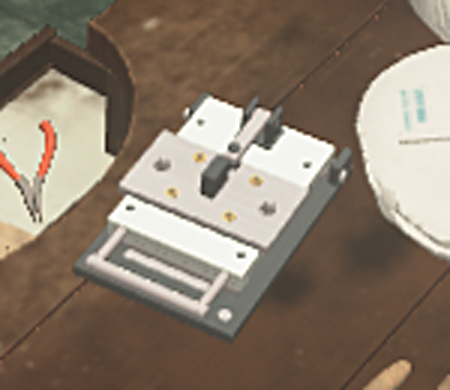

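The clamp arm lies flat on the template, with its top at z≈70. Next I'll tip the plate with closed fingers pointing 45° down, hooked under the handle, checking IK along the whole arc first.

```bash
cat >> h.py <<'E'
from scipy.spatial.transform import Rotation as R_
def tool(al,sgn):
    xb,yb=base(1,0,0)-base(0,0,0),base(0,1,0)-base(0,0,0); zb=np.array([0,0,1.])
    zt=np.cos(al)*yb-np.sin(al)*zb; yt=sgn*xb; xt=np.cross(yt,zt)
    return R_.from_matrix(np.c_[xt,yt,zt]).as_euler('xyz').tolist()
def hook(phi,al,gap=0,back=0,x=-18,e=12):
    u=215*np.cos(phi)-15*np.sin(phi); z=22+215*np.sin(phi)+15*np.cos(phi)
    n=np.array([np.sin(al),np.cos(al)]); dd=np.array([np.cos(al),-np.sin(al)])
    p=np.array([-u,z])-(13.5+gap)*n+(e-84-back)*dd
    return base(x,p[0],p[1]).tolist()
E
cat > ik.py <<'E'
from h import *
from rig import env
for sg in (1,-1):
    print(sg)
    for phi,b in ((0,120),(0,0),(.5,0),(1,0),(1.46,0),(1.46,120)):
        al=max(.785,min(phi,1.1)); j=env.solve_ik(hook(phi,al,back=b),tool(al,sg)); print(phi,b,None if j is None else np.round(j,2).tolist(),np.round(hook(phi,al,back=b)))
E
python3 ik.py
```

```text
1
0 120 [-0.54, 0.79, 1.05, 0.6, 1.81, -0.69] [ 666. -152.  163.]
0 0 [-0.45, 0.78, 1.23, 0.63, 1.62, -0.72] [655. -67.  78.]
0.5 0 [-0.41, 0.61, 1.28, 0.65, 1.7, -0.62] [650. -34. 180.]
1 0 [-0.23, 0.36, 1.38, 0.53, 1.62, -0.4] [638.  53. 264.]
1.46 0 [-0.05, 0.26, 1.41, 0.46, 1.56, -0.21] [624. 152. 295.]
1.46 120 [-0.13, 0.25, 1.23, 0.46, 1.77, -0.2] [632.  98. 402.]
-1
0 120 [-0.54, 0.79, 1.05, 0.6, 1.81, 2.45] [ 666. -152.  163.]
0 0 [-0.45, 0.78, 1.23, 0.63, 1.62, 2.42] [655. -67.  78.]
0.5 0 [-0.41, 0.61, 1.28, 0.65, 1.7, 2.53] [650. -34. 180.]
1 0 None [638.  53. 264.]
1.46 0 None [624. 152. 295.]
1.46 120 None [632.  98. 402.]
```

Run:
```python
from h import *
al=.785
env.close(20)
p=hook(0,al,back=120); p[2]+=100
env.move_to(p,tool(al,1)); env.move_l(hook(0,al,back=120),vel=150)
print(env.move_l(hook(0,al,gap=2.5),vel=80,max_force=12)); st('in')
for phi in np.r_[np.arange(.0,1.45,.1),1.46]:
    al=max(.785,min(phi,1.1))
    h=env.move_l(hook(phi,al,gap=-1),tool(al,1),vel=70,max_force=35)
    o=env.get_obs(); print(round(phi,2),h,np.round(o['contact_force'],1))
    if h: break
st()
```

```text
False
in t 30.0 p [655.4 -69.7  77. ] F [-1.  -0.   0.5] gw 0.003 gf 0.0
0.0 False [-0.7 -3.5 -2.4]
0.1 False [-1.  -7.4 -1. ]
0.2 False [-0.7 -6.7 -0.7]
0.3 False [ 0.6 -4.4 -1.1]
0.4 False [ 1.1 -3.8 -1. ]
0.5 False [ 1.7 -2.2  0.5]
0.6 False [ 0.4 -1.4  0.1]
0.7 False [-0.2 -1.6 -0.6]
0.8 False [-0.4 -1.2 -0.3]
0.9 False [ 0.8 -0.4 -0.9]
1.0 False [ 0.   0.  -0.1]
1.1 False [ 0.2 -0.2 -0.4]
1.2 False [ 0.5 -0.2  0.1]
1.3 False [ 0.1 -0.3 -0.4]
1.4 False [ 0.5 -0.7 -0.2]
1.46 False [0.7 0.4 0.3]
 t 37.3 p [624.2 153.7 295.9] F [0.7 0.4 0.3] gw 0.007 gf 0.0
```

Run:
```python
from h import *
d=shot('side','tip')
a=cv2.imread('pics/tip.png')[100:300,270:450]; cv2.imwrite('pics/g.png',cv2.resize(a,(450,500),interpolation=2))
```

View pics/g.png

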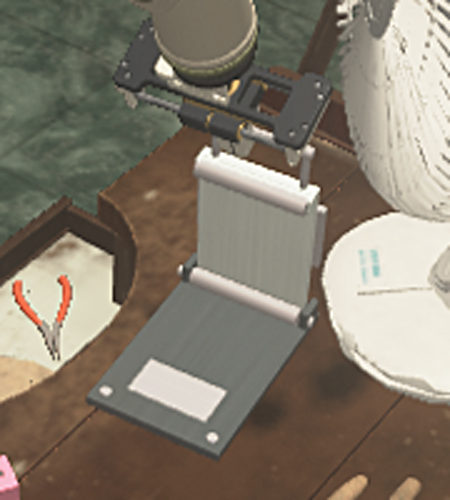

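The plate is tipped up, and the bright landing strip shows at (178,390) in the crop. I'll back out, then measure the strip and blocks again.

Run:
```python
from h import *
env.move_l(hook(1.46,1.1,back=110),vel=150)
env.move_to([430,60,400],[np.pi,0,.78])
env.dwell(.3)
P=np.vstack([cloud(shot(c))[0] for c in('top','side')])
c,s=np.cos(HA),np.sin(HA); B=np.c_[(P[:,0]-HX)*c+(P[:,1]-HY)*s,-(P[:,0]-HX)*s+(P[:,1]-HY)*c,P[:,2]]
m=(abs(B[:,0])<60)&(B[:,2]>160)&(B[:,2]<250)&(abs(B[:,1])<60);print('handle/plate top y',np.percentile(B[m][:,1],[2,50,98]).round(1),B[m][:,2].max())
l=base(0,-150,0)
both((l[0],l[1],HA),88,48,12); print('pred',l,HA)
print('b26',both((668,-252.5,-.09),80,40,26)); print('b18',both((551.5,-300.7,-.265),80,40,18))
m=(P[:,2]>30)&(P[:,0]>430)&(P[:,0]<540)&(P[:,1]<-280)&(P[:,1]>-430); print('vise',P[m].max(0),P[m].min(0))
st()
```

```text
handle/plate top y [-26.5 -10.3  15.3] 249.20402243493163
[[654.73, 60.592, 0.138], [655.444, 59.811, 0.138]]
pred [655.48577648  59.30547466   0.        ] 0.137
[[667.061, -251.692, -0.094], [669.023, -253.233, -0.085]]
b26 [ 6.68042091e+02 -2.52462855e+02 -8.94215537e-02]
[[550.665, -299.646, -0.26], [552.485, -301.865, -0.269]]
b18 [ 5.51574714e+02 -3.00755626e+02 -2.64322080e-01]
vise [ 503.31685488 -303.38772383   98.49009945] [ 430.04477386 -359.28647279   30.07211583]
 t 39.9 p [430.  60. 400.] F [-0.3  0.1  0.1] gw 0.006 gf 0.0
```

```bash
cat > st.py <<'E'
from h import *
def pick(x,y,a,off=0,z=88):
    px,py=x+off*np.cos(a),y+off*np.sin(a)
    q=pick_ori([px,py,200],a+np.pi/2); q=[np.pi,0,float(q[2])]
    env.open_gripper(); env.move_to([px,py,220],q)
    print(env.move_l([px,py,z],vel=120,max_force=8)); env.close(50); st('grip')
    env.move_l([px,py,230],vel=120); env.dwell(.2); st('lift'); return q[2]
def place(yaw,a,zb,off=0,z=88,lx=0,ly=-150):
    p=base(lx+off,ly,0); q=[np.pi,0,yaw+HA-a]
    pre=base(-30,-190,0); env.move_to([pre[0],pre[1],230],q); st('pre')
    env.move_l([p[0],p[1],zb+z+25],vel=120); env.dwell(.2); st('over')
    print(env.move_l([p[0],p[1],zb+z-2],vel=30,max_force=6)); st('placed')
def leave():
    env.open_gripper(); o=env.get_obs(); p=o['tcp_pos']
    env.move_l([p[0],p[1],p[2]+90],vel=150); env.move_to([430,-60,400],[np.pi,0,1.7])
E
python3 - <<'E'
from st import *
x,y,a=668.04,-252.46,-.0894
yaw=pick(x,y,a); place(yaw,a,12); leave()
l=base(0,-150,0)
print(both((l[0],l[1],HA),80,40,38)); print('b18',both((551.5,-300.7,-.265),80,40,18)); st()
E
```

```text
False
grip t 45.1 p [ 668.  -252.1   87.9] F [-0.8  2.4  0.2] gw 0.429 gf 50.0
lift t 46.7 p [ 667.7 -252.3  229. ] F [-0.   0.1 -4.6] gw 0.424 gf 50.0
pre t 47.7 p [631.7  14.4 230.3] F [-0.2 -0.1 -4.9] gw 0.429 gf 50.0
over t 49.0 p [656.   59.  126.1] F [ 0.  -1.1 -3.7] gw 0.427 gf 50.0
True
placed t 49.8 p [655.2  59.3  99.9] F [ 0.6 -0.1  5.1] gw 0.425 gf 50.0
[[655.363, 62.164, 0.155], [655.943, 56.09, 0.14]]
[6.55653037e+02 5.91271630e+01 1.47442273e-01]
[[550.666, -299.64, -0.26], [552.479, -301.87, -0.268]]
b18 [ 5.51572645e+02 -3.00755222e+02 -2.64201199e-01]
 t 53.4 p [430.2 -59.9 399.5] F [ 0.7  0.7 -0.1] gw 1.0 gf 0.0
```

Run:
```python
from st import *
x,y,a=551.57,-300.75,-.264
yaw=pick(x,y,a,off=14); place(yaw,a,38,off=14); leave()
l=base(0,-150,0)
print(l,both((l[0],l[1],HA),80,40,56)); st()
d=shot('side','stk')
P,C=cloud(d); print('top z',[px2w(d,*w2px(d,[[*base(k,-150,0)[:2],56]])[0]).round(1).tolist() for k in(-30,0,30)])
a=cv2.imread('pics/stk.png')[140:380,190:430]; cv2.imwrite('pics/i.png',cv2.resize(a,(520,520),interpolation=2))
```

```text
False
grip t 57.2 p [ 565.1 -304.2   87.9] F [ 0.5  0.8 -0.6] gw 0.424 gf 49.9
lift t 58.7 p [ 564.8 -304.2  229.1] F [ 0.3 -0.2 -3.6] gw 0.423 gf 49.9
pre t 59.9 p [631.3  14.3 230. ] F [ 0.   0.  -2.8] gw 0.422 gf 49.9
over t 61.1 p [669.7  60.9 152.1] F [-0.6  0.2 -3.2] gw 0.426 gf 49.9
True
placed t 61.9 p [669.   61.2 125.9] F [ 0.8 -0.1  4.1] gw 0.428 gf 49.9
[[654.007, 60.949, 0.147], [654.526, 56.113, 0.123]]
[655.48577648  59.30547466   0.        ] [6.54266414e+02 5.85310320e+01 1.35131362e-01]
 t 65.3 p [430.2 -59.9 399.4] F [-0.7  0.2  0.3] gw 0.999 gf 0.0
top z [[624.5, 57.0, 53.8], [654.7, 60.5, 54.6], [684.3, 65.0, 54.1]]
```

View pics/i.png

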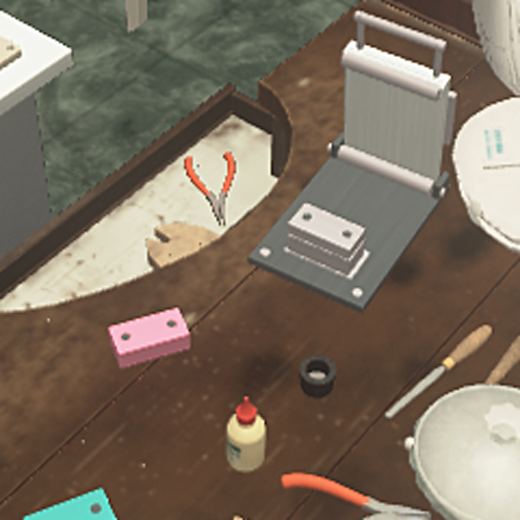

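The two blocks are squarely stacked on the strip at (328,230) in the crop, the plate stands at top right, and the look-alikes are untouched. Next I'll nudge the handle forward so the plate sinks onto the stack.

Run:
```python
from h import *
q=[np.pi,0,.7805]
def P(phi,dy=0,dz=-9,x=-20):
    u=215*np.cos(phi)-15*np.sin(phi); z=22+215*np.sin(phi)+15*np.cos(phi)
    return base(x,-u+24.5+dy,z+dz+84).tolist()
env.close(20)
env.move_to(P(1.46,-30,90,-120),q); env.move_l(P(1.46,16,60),vel=120); st()
print(env.move_l(P(1.46,16),vel=60,max_force=10)); st()
for phi in np.arange(1.5,1.12,-.06):
    h=env.move_l(P(phi,-2),vel=50,max_force=25); print(round(phi,2),h,np.round(env.get_obs()['contact_force'],1))
    if h: break
p=P(1.14,6,40); env.move_l(p,vel=150)
env.move_to([430,-60,400],q); env.dwell(2.5)
for i in range(4):
    P_,C=cloud(shot('side')); c,s=np.cos(HA),np.sin(HA); B=np.c_[(P_[:,0]-HX)*c+(P_[:,1]-HY)*s,-(P_[:,0]-HX)*s+(P_[:,1]-HY)*c,P_[:,2]]
    m=(abs(B[:,0])<35)&(B[:,1]<-150)&(B[:,1]>-240)&(B[:,2]>30)&(B[:,2]<260); print(np.percentile(B[m][:,2],[50,98]).round(1), B[m][:,1].min().round(1)); env.dwell(.7)
st(); shot('side','end')
a=cv2.imread('pics/end.png')[140:340,240:440]; cv2.imwrite('pics/j.png',cv2.resize(a,(560,560),interpolation=2))
```

```text
t 69.2 p [610.7 236.2 381.8] F [-0.4 -0.4  0.4] gw 0.006 gf 0.0
False
 t 70.5 p [611.1 236.6 313. ] F [-0.1  0.1 -0.3] gw 0.009 gf 0.0
1.5 False [-0.   0.1  0.4]
1.44 False [-0.6 -0.   0.7]
1.38 False [ 0.2  0.  -0.9]
1.32 False [-1.  -0.2  1. ]
1.26 False [ 0.5 -0.4  0.1]
1.2 False [-0.6 -0.4 -0.3]
1.14 False [-0.9  1.1  0.5]
[52.6 59.5] -177.5
[53.  59.6] -175.2
[52.8 59.5] -177.3
[52.9 59.2] -175.5
 t 80.4 p [430. -60. 400.] F [0.8 0.2 0.1] gw 0.004 gf 0.0
```

View pics/j.png

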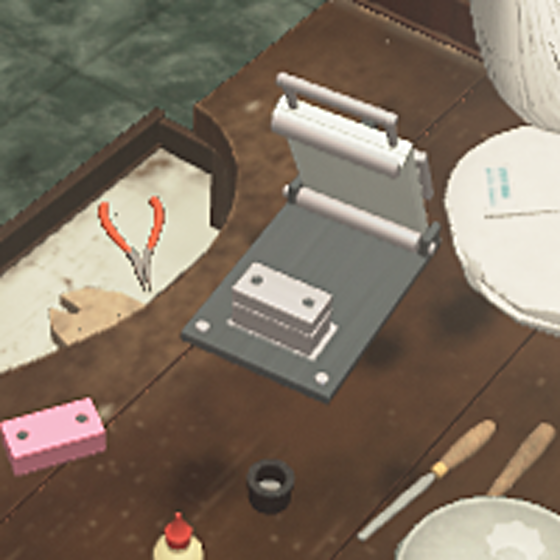

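The plate leans at roughly 1.1 rad above the stack. I'll measure whether it is sinking.

```bash
cat >> h.py <<'E'
def tilt():
    P_,C=cloud(shot('side')); c,s=np.cos(HA),np.sin(HA); B=np.c_[(P_[:,0]-HX)*c+(P_[:,1]-HY)*s,-(P_[:,0]-HX)*s+(P_[:,1]-HY)*c,P_[:,2]]
    f=lambda p:((abs(B[:,0])<38)&(np.hypot(B[:,1]+215*np.cos(p)-15*np.sin(p),B[:,2]-22-215*np.sin(p)-15*np.cos(p))<8)).sum()
    a=np.arange(0,1.6,.01); n=np.array([f(p) for p in a]); return round(float((a*n**2).sum()/(n**2).sum()),3), n.max()
E
python3 - <<'E'
from h import *
for i in range(5): print(env.get_obs()['time_s'],tilt()); env.dwell(1.5)
E
```

```text
80.45 (1.116, np.int64(158))
82.0 (1.115, np.int64(157))
83.55 (1.116, np.int64(154))
85.1 (1.117, np.int64(153))
86.65 (1.116, np.int64(150))
```

Run:
```python
from h import *
q=[np.pi,0,.7805]
def P(phi,dy=0,dz=0,x=-20):
    u=215*np.cos(phi)-15*np.sin(phi); z=22+215*np.sin(phi)+15*np.cos(phi); s,c=np.sin(phi),np.cos(phi)
    return base(x,-u+24.5*s+dy,z+6*c-9*s+84+dz).tolist()
env.move_to(P(1.15,12,60),q); print(env.move_l(P(1.15,12),vel=80,max_force=10))
for phi in np.arange(1.12,.69,-.07):
    h=env.move_l(P(phi),vel=50,max_force=25); print(round(phi,2),h,np.round(env.get_obs()['contact_force'],1))
    if h: break
env.move_l(P(phi,10,80),vel=200)
env.move_to([430,-60,400],q)
for i in range(4): print(env.get_obs()['time_s'],tilt()); env.dwell(1)
```

```text
False
1.12 False [-0.1  0.2  0.4]
1.05 False [ 0.2  0.5 -0.1]
0.98 False [0.4 0.6 0.1]
0.91 False [0.5 0.5 0.1]
0.84 False [ 0.3 -0.2 -0.4]
0.77 False [ 0.2  0.1 -0.2]
0.7 False [-0.3 -0.1 -0.4]
95.05 (0.289, np.int64(144))
96.1 (0.288, np.int64(148))
97.15 (0.289, np.int64(145))
98.2 (0.289, np.int64(144))
```

Run:
```python
from h import *
d=shot('side','fin'); P,C=cloud(d)
c,s=np.cos(HA),np.sin(HA); B=np.c_[(P[:,0]-HX)*c+(P[:,1]-HY)*s,-(P[:,0]-HX)*s+(P[:,1]-HY)*c,P[:,2]-22]
t=.279; Q=np.c_[B[:,0],B[:,1]*np.cos(t)-B[:,2]*np.sin(t),B[:,1]*np.sin(t)+B[:,2]*np.cos(t)]
f=lambda x0,x1,y0,y1:np.median(Q[(Q[:,0]>x0)&(Q[:,0]<x1)&(Q[:,1]>y0)&(Q[:,1]<y1)&(Q[:,2]>10)][:,2]).round(1)
print('plate(22)',f(-55,55,-165,-145),'templ(30)',f(20,40,-125,-70),f(-40,-20,-125,-70),'arm(48)',f(-5,5,-72,-50),f(-5,5,-45,-25))
a=cv2.imread('pics/fin.png')[160:300,270:430]; cv2.imwrite('pics/k.png',cv2.resize(a,(640,560),interpolation=2))
```

```text
plate(22) 21.7 templ(30) 29.7 29.5 arm(48) 49.0 45.7
```

View pics/k.png

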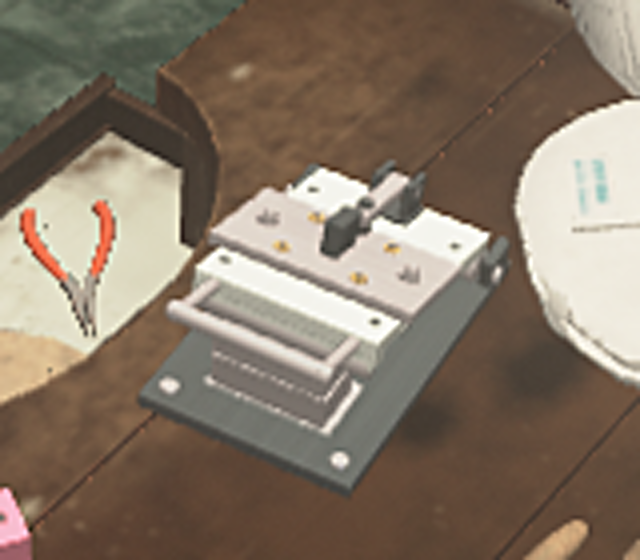

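The roller rests on the stack at (285,375), and the template is flush and clamped. One quick check of the arm angle, then I'll hand in.

Run:
```python
from h import *
A=[]
for k in range(3):
    P,C=cloud(shot('side'))
    c,s=np.cos(HA),np.sin(HA); B=np.c_[(P[:,0]-HX)*c+(P[:,1]-HY)*s,-(P[:,0]-HX)*s+(P[:,1]-HY)*c,P[:,2]-22]
    t=.279; Q=np.c_[B[:,0],B[:,1]*np.cos(t)-B[:,2]*np.sin(t),B[:,1]*np.sin(t)+B[:,2]*np.cos(t)]; A.append(Q)
Q=np.vstack(A)
m=(abs(Q[:,0])<7)&(Q[:,1]>-66)&(Q[:,1]<-22)&(Q[:,2]>43)&(Q[:,2]<56); q=Q[m]
for y in range(-70,-18,6):
    z=Q[(abs(Q[:,0])<7)&(Q[:,1]>y)&(Q[:,1]<y+6)&(Q[:,2]>20)][:,2]; print(y,np.percentile(z,[50,75,90]).round(1) if len(z) else None)
print(np.polyfit(q[:,1],q[:,2],1))
```

```text
-70 [47.8 50.9 52.2]
-64 [45.8 49.8 51.6]
-58 [45.8 49.  49.3]
-52 [47.7 48.5 48.7]
-46 [46.2 48.7 49.7]
-40 [45.1 47.1 49.2]
-34 [37.8 47.4 49. ]
-28 [39.5 46.8 48.2]
-22 [46.2 48.  49. ]
[-3.33581989e-02  4.61783979e+01]
```

```bash
python3 -c "
from rig import env
print(env.close_job())"
```

```text
the job is handed in; nothing more can be done
None
```

I've handed the job in: the template is seated and clamped, both setting blocks found on the bench (26 and 18 mm) are stacked on the landing strip, and the roller rests on them at about 0.29 rad. The clamp arm measured roughly 0.03 rad against its 0.10 limit, and the hand-in returned no pass or fail result.

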